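Clip the palm sugar tub shut

TASK

The palm sugar is going sticky in this damp: seal its clear tub. Fold down the two raised grey flaps at its short ends and press each one in against the tub until its edge snaps beneath the rim lip and the flap stays shut by itself. Only push with the fingers: pick nothing up, keep the tub flat on the counter about where it stands, and leave the canister, bowl and spatula as they are.

Things in the scene. Friction and masses are not known exactly. Their poses are not given: they have to be found in the camera images.
- tub: Clear plastic clip-lock tub, grey plastic lid, full of brown palm-sugar discs (about 1.6 kg), loose; 128 (x) by 180 (y) by 100 mm high. Origin: centre of its underside; z up, y along its length towards its left end (roughly the robot's left). The long-side flaps are already clipped; the flaps at the short ends (+y left, -y right) stand open. A sideways push of over about 6 N may slide it.
- flap_left (a joint): Hinge angle (rad) of the flap at the left (+y) end: 0 = pressed home, hanging straight down; 1.57 = straight out, level; more = raised; 2.6 = fully open. Starts at 1.5 to 2.3. Slightly stiff and springy: unclipped, it springs back out. From about 0.27 its ridge meets the springy rim lip; 2 to 4 N pressed in at its lower edge snaps it past by about 0.1, then it stays by itself near 0.02.
- flap_right (a joint): The same for the flap at the tub's right (-y) end.
- flap_left_hinge (a point): Middle of the left flap's hinge axis, on the lid's edge: tub frame x 0, y +97, z 96 mm. The axis is level, along the tub's x. The flap is a flat panel 84 mm wide, 2.5 mm thick, outer face 5 mm outside the axis when shut; its bottom edge turns in to hook beneath the lip (the rim's edge, 22 mm straight below the axis), and a 50 mm wide finger tab flares out below it.
- flap_left_edge (a point): Middle of the free edge of the left flap's finger tab, 34 mm from the hinge axis; when shut it hangs 34 mm below the hinge and 7 mm outside it. It moves with the flap.
- flap_right_hinge (a point): The same point for the right flap: in the tub's frame at x 0, y -97 mm, z 96 mm.
- flap_right_edge (a point): Middle of the free edge of the right flap's finger tab.
- canister: Closed steel flip-top canister, 86 mm across, 119 mm high, loose; origin at the centre of its underside. Not to be disturbed.
- bowl: Yellow melamine bowl, 136 mm across, 55 mm high, loose; origin at the centre of its underside. Not to be disturbed.
- spatula: Flat wooden spatula lying on the counter, 280 mm long (x, blade towards +x, 64 mm wide), 9 mm thick, loose; origin on its underside near the middle. Not to be disturbed.
Mind the look-alikes: they are no part of the job. Of the things like the tub, leave any that is orange or purple; of the rest the larger one is meant.

How it is judged:
By the outcome, as a careful person would: the job done as asked, in the order asked, and still so for the second after the job is handed in, with the robot touching nothing.
It also fails if it takes over 42 s, if anything falls off the work surface, if the arm or the gripper's body presses on something with over 40 N, if the wrist force passes 120 N, or if a joint passes its speed limit or range.

ROBOT

A 7-joint arm with a two-finger parallel gripper is mounted at the origin on the work surface. World frame = base frame: x ahead of the robot, y to its left, z up, the work surface at z = 0. Lengths are in m, angles in rad, forces in N, time in s.
With the tool pointing down it reaches from about 0.425 to 0.95 m from the base axis. Payload 4.7 kg.
Tool frame: the origin (TCP) lies at the very end of the fingers, on their centre line; the grasp point (between the pads) lies r.hold_point_z behind it (r.hold_point_z is the distance from the TCP to the grasp point, in m); y points along the fingers, z is the direction in which the jaws open and shut, and the axes are right-handed (so a half turn about y gives the same grasp; the last joint's range is limited). The gripper opens to 87 mm and grips with 3 to 60 N. Pads are 19 mm wide; open, the fingers measure 117 mm over their backs; the gripper's body (75 mm by 190 mm) begins 51 mm behind the grasp point.
Start: joints at [1.094, 0.469, -0.049, 1.532, 0.024, 1.141, -0.082], TCP at [0.292, -0.608, 0.223] pointing down, gripper open.
Joint ranges: [-2.59, 2.59], [-0.33, 1.99], [-1.39, 1.29], [0.1, 2.45], [-1.04, 4.18], [0.21, 1.99], [-2.66, 2.66]. Speed limits (rad/s): [2.57, 2.57, 3.14, 3.14, 3.14, 3.14, 3.14].

INTERFACE

Orientations are given as a unit quaternion [x, y, z, w].
In Python, from workcell import r gives the robot as it stands. The module is installed in compiled form; this text tells all that it offers.
- The arm moves only by the tool play_rows, never from a script. Its argument "steps" is a list of rows, each a list of 7 numbers: the shift along the tool's x, y, z scaled (see below), then the turn, a rotation vector about the tool's x, y, z scaled (see below), then the gripper's target within -1 to 1 (fully open at 1, half-way at 0, shut at -1). In form: [[tx, ty, tz, wx, wy, wz, jaw], ...]. A call has 1 to 10 rows; each row shifts and turns the pose as measured when the row begins, along the tool's axes as they then stand; what a row does not reach is not made up. The controller multiplies each number of a shift by 2.5 cm and each number of a turn by 0.15 rad. A row lasts 1/10 s, in which the tool goes at most 50 mm and 8.59 degrees, less where a joint would pass 70% of its speed; a pose out of reach is approached as far as the arm can. A call with a number of a shift or a turn outside -1 to 1 is refused whole. A call with a gripper value outside its range is refused whole. The fingers move at their own pace and stop on an object; "force" is the grip in N (left out, the last holds). Time passes only in rows, so rows that do not move let the fingers close. It gives the time, the measured TCP pose, the force and the opening at its end, in the units of the state.
- r.get_obs(): the state, without advancing time (a new reading comes with each control period).
- r.grab_frame(name): name is "scene" or "top"; returns a dict with "color" (384x512x3 uint8, red, green, blue), "z_map" (384x512 float32, m along the optical axis (not along the pixel's ray), 0 where there is no reading), "K" (3x3 intrinsics, pixels), "extrinsics" (4x4, takes a point from camera to world coordinates). Camera axes: x right, y down, z forward; pixel columns grow to the right and rows downward; lengths in m; the calibration is good to about 2 mm. A picture is of the moment at which its call begins.
- r.finish_job(): hands the job in, once; it reports no verdict.
The state is a dict: "time_s": time; "q": joint angles; "qd": joint speeds; "joint_efforts": joint torques, N m; "ee_pos": TCP position; "tool_rot": TCP orientation; "force": force on the tool from outside, world axes, zero at the start; "torque": the same for the moment, N m; "gripper_width": finger opening in m.
Only numpy, scipy, OpenCV 4.12 (cv2) and the standard library are available. Lean on these libraries where they do the work, as an engineer would, in place of code of your own. Each camera call takes 0.05 s, during which the arm holds its last target.

## Working session

There is one attempt and no reset: what is moved stays moved. The work goes in short steps, Python scripts to look and compute and a tool call to move; the robot and the scene stay as the last step left them, time stands still between calls to the robot, and variables do not carry over. Pictures are saved under pics/ and viewed, and the job is handed in when it is done.

Besides the shell and the picture viewer there is one more tool, called after "Request:" by a JSON object that holds its "method" and its "body", one argument or row to a line. play_rows: Moves the arm, as the interface text tells. Shifts and turns lie within -1 to 1; 1 stands for 2.5 cm of shift or 0.15 rad of turn. Its arguments: {"type":"object","properties":{"steps":{"type":"array","items":{"type":"array","items":{"type":"number"}}},"force":{"type":"number"}},"required":["steps"]}

```bash
mkdir -p pics
cat > h.py <<'E'
from workcell import r
import numpy as np, cv2
def snap(n,f):
    d=r.grab_frame(n); cv2.imwrite(f,d["color"][:,:,::-1]); np.savez(f[:-4]+'.npz',**d); return d
def P(d,u,v,z=None):
    z=d["z_map"][v,u] if z is None else z
    K=d["K"];c=np.array([(u-K[0,2])/K[0,0]*z,(v-K[1,2])/K[1,1]*z,z,1]);return (d["extrinsics"]@c)[:3]
E
python3 - <<'E'
from h import *
o=r.get_obs()
for k in o: print(k,np.round(o[k],3))
print(r.hold_point_z)
for n in("scene","top"):
    d=snap(n,f"pics/{n}0.png"); print(d["K"],d["extrinsics"].round(3))
E
```

```text
time_s 0.0
q [ 1.094  0.469 -0.049  1.534  0.024  1.141 -0.082]
qd [ 0.    -0.001 -0.     0.    -0.    -0.001 -0.001]
joint_efforts [ 0.0000e+00 -5.0797e+01 -8.1000e-02 -2.3615e+01 -6.1000e-02  3.8000e-02
  0.0000e+00]
ee_pos [ 0.292 -0.608  0.221]
tool_rot [-0.157  0.69  -0.689  0.157]
force [-0.926  0.225 -0.112]
torque [-0.002 -0.074  0.   ]
gripper_width 0.087
0.0187
[[390.88773877   0.         254.81424516]
 [  0.         390.88773877 196.06048327]
 [  0.           0.           1.        ]] [[ 0.594  0.685 -0.422  0.977]
 [ 0.804 -0.508  0.308 -0.349]
 [-0.004 -0.522 -0.853  1.063]
 [ 0.     0.     0.     1.   ]]
[[430.71434992   0.         254.97991219]
 [  0.         430.71434992 192.39961761]
 [  0.           0.           1.        ]] [[ 3.100e-02 -9.790e-01  2.000e-01  2.600e-01]
 [-1.000e+00 -3.000e-02  7.000e-03  4.000e-03]
 [-1.000e-03 -2.000e-01 -9.800e-01  1.252e+00]
 [ 0.000e+00  0.000e+00  0.000e+00  1.000e+00]]
```

View pics/scene0.png

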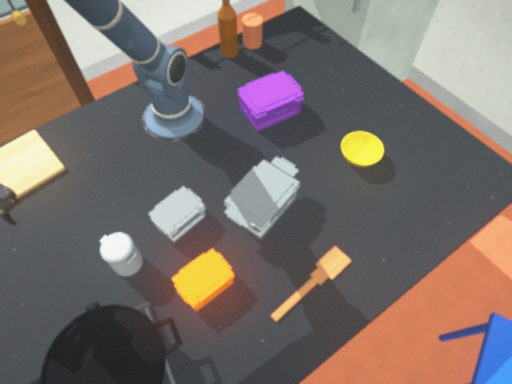

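View pics/top0.png

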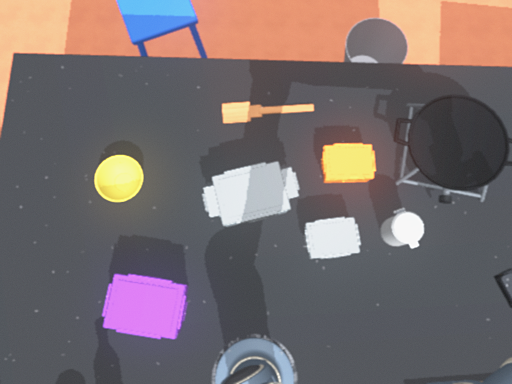

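The tub is the larger grey one, at top-image (250,193), with flaps at (210,200) for left (+y) and (291,184) for right. The small grey, orange and purple tubs are decoys. Next I'll take a closer look at the target.

Run:
```python
from h import *
d=dict(np.load('pics/top0.npz'));a=cv2.imread('pics/top0.png')[145:240,190:310];cv2.imwrite('pics/c1.png',cv2.resize(a,None,fx=6,fy=6,interpolation=cv2.INTER_CUBIC))
b=cv2.imread('pics/scene0.png')[145:245,210:310];cv2.imwrite('pics/c2.png',cv2.resize(b,None,fx=6,fy=6,interpolation=cv2.INTER_CUBIC))
# height map points
for n,(u0,u1,v0,v1) in dict(top=(195,306,150,235),scene=(215,306,150,242)).items():
    d=dict(np.load(f'pics/{n}0.npz'))
    pts=np.array([P(d,u,v) for v in range(v0,v1) for u in range(u0,u1) if d["z_map"][v,u]>0])
    t=pts[(pts[:,2]>.094)]
    l=pts[(pts[:,2]>.094)&(pts[:,2]<.106)]
    print(n,len(pts),len(t),l[:,2].mean(),np.median(l,axis=0),cv2.minAreaRect(l[:,:2].astype(np.float32)))
    print(np.histogram(pts[:,2],bins=np.arange(-.01,.16,.01)))
    np.save(f'pics/{n}pts.npy',pts)
```

```text
top 9400 4232 0.09988363878754153 [0.49488061 0.02625391 0.09988941] ((0.4965677261352539, 0.026435427367687225), (0.14818115532398224, 0.2584483325481415), 15.568341255187988)
(array([2256, 2710,    8,    8,   10,    2,    6,   34,   42,   27, 2171,
       2123,    2,    0,    0,    0]), array([-0.01,  0.  ,  0.01,  0.02,  0.03,  0.04,  0.05,  0.06,  0.07,
        0.08,  0.09,  0.1 ,  0.11,  0.12,  0.13,  0.14,  0.15]))
scene 8342 3304 0.10065334347786384 [0.50278862 0.0200956  0.10067764] ((0.4998634159564972, 0.025114938616752625), (0.14888371527194977, 0.25610896944999695), 14.047439575195312)
(array([1238, 3363,   71,   57,   47,   38,   23,   28,  102,   46, 1271,
       2051,    7,    0,    0,    0]), array([-0.01,  0.  ,  0.01,  0.02,  0.03,  0.04,  0.05,  0.06,  0.07,
        0.08,  0.09,  0.1 ,  0.11,  0.12,  0.13,  0.14,  0.15]))
```

View pics/c1.png

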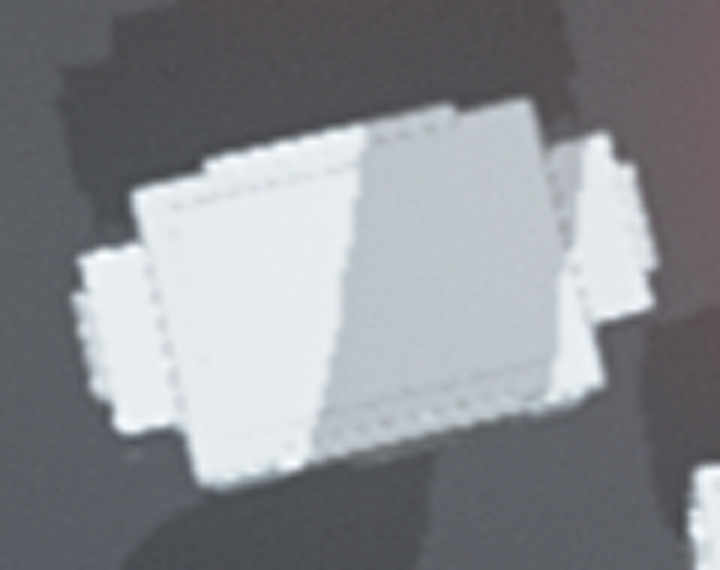

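View pics/c2.png

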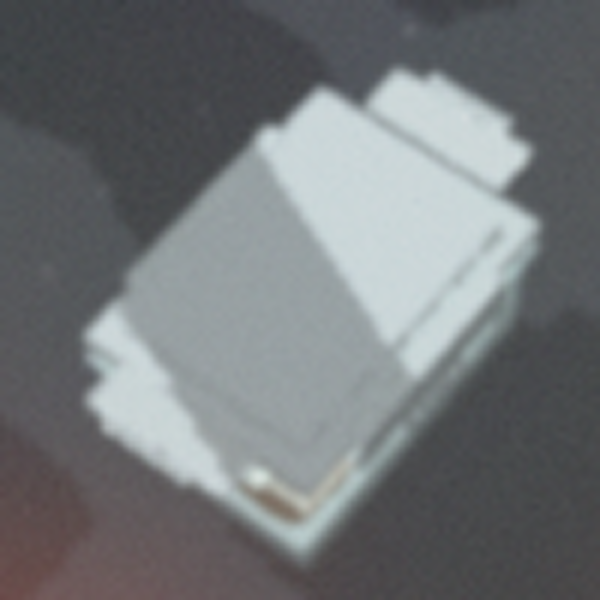

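Run:
```python
from h import *
d=dict(np.load('pics/top0.npz'))
def onz(d,u,v,z):
    a=P(d,u,v,1.);c=d["extrinsics"][:3,3];return c+(a-c)*(z-c[2])/(a-c)[2]
C=[onz(d,190+u/6,145+v/6,.1) for u,v in [(132,192),(530,98),(604,385),(205,488)]]
C=np.array(C);print(C.round(4),C.mean(0).round(4))
for i in range(4):
    e=C[(i+1)%4]-C[i];print(np.linalg.norm(e[:2]).round(4),np.degrees(np.arctan2(e[1],e[0])))
d=dict(np.load('pics/scene0.npz'))
C=np.array([onz(d,210+u/6,145+v/6,.1) for u,v in [(322,88),(540,225),(305,500)]])
print(C.round(4),(C[0]+C[2])/2)
for i in range(2):
    e=C[(i+1)%4]-C[i];print(np.linalg.norm(e[:2]).round(4),np.degrees(np.arctan2(e[1],e[0])))
# profile in tub frame
th=np.radians(14);
for n in('top','scene'):
    p=np.load(f'pics/{n}pts.npy');q=p[:,:2]-[.4965,.0255];x=q@[np.cos(th),np.sin(th)];y=q@[-np.sin(th),np.cos(th)]
    print(n)
    for b in np.arange(-.14,.14,.004):
        m=(abs(x)<.02)&(y>b)&(y<=b+.004)
        if abs(b)>.08 and m.any(): print(round(b+.002,3),m.sum(),np.percentile(p[m,2],[10,50,90]).round(4))
    # lateral edges of lid
    m=(p[:,2]>.093)&(abs(y)<.07);print('x range',np.percentile(x[m],[.5,99.5]))
```

```text
[[ 0.535   0.1318  0.1   ]
 [ 0.5853 -0.0497  0.1   ]
 [ 0.4521 -0.0858  0.1   ]
 [ 0.3999  0.0921  0.1   ]] [0.4931 0.0221 0.1   ]
0.1883 -74.50543177654386
0.138 -164.82466086217053
0.1854 106.3736171710651
0.1408 16.3553682402139
[[ 0.4112  0.0985  0.1   ]
 [ 0.542   0.134   0.1   ]
 [ 0.5939 -0.0495  0.1   ]] [0.50254377 0.02454462 0.1       ]
0.1355 15.187073725773292
0.1907 -74.20517640646888
top
-0.138 4 [-0.0001  0.0016  0.0054]
-0.13 9 [0.1064 0.1083 0.1093]
-0.126 22 [0.1034 0.1071 0.1087]
-0.122 22 [0.1012 0.1042 0.1086]
-0.118 20 [0.1019 0.1037 0.1068]
-0.114 22 [0.1004 0.1037 0.1057]
-0.11 19 [0.1013 0.1031 0.1061]
-0.106 21 [0.1003 0.1033 0.1063]
-0.102 21 [0.0994 0.1015 0.1038]
-0.098 23 [0.0994 0.1012 0.1036]
-0.094 22 [0.0944 0.0984 0.1011]
-0.09 21 [0.0962 0.097  0.0992]
-0.086 22 [0.0947 0.0972 0.0988]
-0.082 19 [0.0957 0.0987 0.1002]
0.082 21 [0.0953 0.0983 0.101 ]
0.086 21 [0.0954 0.0979 0.1   ]
0.09 21 [0.0959 0.0979 0.1005]
0.094 21 [0.0951 0.0979 0.1024]
0.098 21 [0.0988 0.1016 0.1036]
0.102 22 [0.1012 0.1032 0.1059]
0.106 21 [0.0989 0.1026 0.1047]
0.11 21 [0.
[... 558 characters left out ...]
0.1003  0.1045]
-0.106 32 [-0.0021  0.1002  0.1046]
-0.102 34 [-0.0006  0.0498  0.103 ]
-0.098 36 [0.0003 0.0986 0.1035]
-0.094 28 [-0.0004  0.003   0.1004]
-0.09 31 [0.0007 0.0966 0.1002]
-0.086 18 [0.0962 0.0982 0.1004]
-0.082 22 [0.0962 0.0983 0.101 ]
0.082 13 [0.0972 0.0991 0.1004]
0.086 16 [0.0963 0.0984 0.0998]
0.09 14 [0.097  0.0994 0.101 ]
0.094 21 [0.0972 0.1004 0.1036]
0.098 13 [0.0998 0.1024 0.1041]
0.102 18 [0.1003 0.1032 0.1044]
0.106 13 [0.1019 0.1036 0.106 ]
0.11 14 [0.1007 0.1031 0.107 ]
0.114 13 [0.1011 0.1038 0.1057]
0.118 20 [0.1015 0.1052 0.1082]
0.122 16 [0.1026 0.1046 0.1095]
0.126 20 [0.1039 0.1073 0.1095]
0.13 2 [0.1076 0.108  0.1084]
x range [-0.07035624  0.07595936]
```

```bash
cat >> h.py <<'E'
from scipy.spatial.transform import Rotation as R
C=np.array([.4975,.025]);TH=np.radians(15.2);X=np.array([np.cos(TH),np.sin(TH)]);Y=np.array([-X[1],X[0]])
def W(x,y,z): return np.r_[C+x*X+y*Y,z]
def go(t,zdir=None):
    o=r.get_obs();A=R.from_quat(o["tool_rot"]).as_matrix();p=np.array(o["ee_pos"])
    q=p[:2]-C
    print('t',round(o["time_s"],2),'p',p.round(4),'tub',(q@X).round(4),(q@Y).round(4),'F',np.round(o["force"],2),'Ft',(np.array(o["force"])[:2]@np.c_[X,Y]).round(2),'grip',round(o["gripper_width"],3))
    print('A',A.round(3).tolist())
    print('shift units',(A.T@(np.array(t)-p)/.025).round(2))
    # desired: y down, z along +-X
    best=None
    for s in(1,-1):
        z=np.r_[s*X,0];y=np.array([0,0,-1.]);B=np.c_[np.cross(y,z),y,z]
        v=R.from_matrix(A.T@B).as_rotvec()
        if best is None or np.linalg.norm(v)<np.linalg.norm(best):best=v;Bb=B
    print('turn units',(best/.15).round(2),'unit/after turn',(Bb.T@(np.array(t)-p)/.025).round(2)); print('q7',o["q"][6])
E
python3 - <<'E'
from h import *
go(W(0,-.126,.15))
d=dict(np.load('pics/top0.npz'))
print(P(d,405,228),P(d,332,238),P(d,348,160))
E
```

```text
t 0.1 p [ 0.2921 -0.6079  0.2216] tub -0.3642 -0.5569 F [0.38 0.28 0.25] Ft [0.44 0.16] grip 0.087
A [[-0.901, -0.001, 0.433], [-0.433, 0.002, -0.901], [0.0, -1.0, -0.002]]
shift units [-17.46   2.89 -14.3 ]
turn units [ 0.01 -9.25 -0.01] unit/after turn [-17.24   2.86  14.57]
q7 -0.08228142093523934
[ 0.40802861 -0.38681396  0.1188998 ] [ 0.38049176 -0.20238378  0.07129706] [ 0.60342588 -0.24879009  0.0715709 ]
```

Request:
{"method": "play_rows", "body": {
  "steps": [
    [0, 0, 0, 0, -0.93, 0, -1],
    [0, 0, 0, 0, -0.93, 0, -1],
    [0, 0, 0, 0, -0.93, 0, -1],
    [0, 0, 0, 0, -0.93, 0, -1],
    [0, 0, 0, 0, -0.93, 0, -1],
    [0, 0, 0, 0, -0.93, 0, -1],
    [0, 0, 0, 0, -0.93, 0, -1],
    [0, 0, 0, 0, -0.93, 0, -1],
    [0, 0, 0, 0, -0.93, 0, -1],
    [0, 0, 0, 0, -0.93, 0, -1]
  ],
  "force": 20
}}

```text
time_s: 1.1
ee_pos: [0.2901, -0.6046, 0.215]
tool_rot: [-0.573, 0.416, -0.407, 0.577]
force: [-0.2, 0.3, -0.4]
gripper_width: 0.0148
```

```bash
python3 -c "
from h import *
go(W(0,-.126,.15))"
```

```text
t 1.1 p [ 0.2901 -0.6046  0.215 ] tub -0.3652 -0.5532 F [-0.2   0.34 -0.42] Ft [-0.1   0.38] grip 0.015
A [[0.324, -0.007, 0.946], [-0.946, 0.012, 0.324], [-0.014, -1.0, -0.003]]
shift units [-16.08   2.77  15.68]
turn units [ 0.02  0.43 -0.09] unit/after turn [-17.09   2.6   14.61]
q7 1.2399278277984
```

Request:
{"method": "play_rows", "body": {
  "steps": [
    [-1, 0, 0.9, 0, 0.43, 0, -1],
    [-1, 0, 0.9, 0, 0, 0, -1],
    [-1, 0, 0.9, 0, 0, 0, -1],
    [-1, 0, 0.9, 0, 0, 0, -1],
    [-1, 0, 0.9, 0, 0, 0, -1],
    [-1, 0, 0.9, 0, 0, 0, -1],
    [-1, 0, 0.9, 0, 0, 0, -1],
    [-1, 0, 0.9, 0, 0, 0, -1],
    [-1, 0, 0.9, 0, 0, 0, -1],
    [-1, 0, 0.9, 0, 0, 0, -1]
  ]
}}

```text
time_s: 2.1
ee_pos: [0.4387, -0.2974, 0.2116]
tool_rot: [-0.557, 0.441, -0.425, 0.56]
force: [0.9, -0.3, 0.4]
gripper_width: 0.0003
```

```bash
python3 -c "
from h import *
go(W(0,-.126,.15))"
```

```text
t 2.1 p [ 0.4387 -0.2974  0.2116] tub -0.1413 -0.2957 F [ 0.89 -0.28  0.39] Ft [ 0.78 -0.5 ] grip 0.0
A [[0.249, -0.015, 0.968], [-0.968, 0.017, 0.249], [-0.02, -1.0, -0.01]]
shift units [-6.82  2.55  5.58]
turn units [ 0.07 -0.09 -0.13] unit/after turn [-6.79  2.47  5.65]
q7 0.6270511119821764
```

Request:
{"method": "play_rows", "body": {
  "steps": [
    [-0.9, 0, 0.7, 0.07, -0.09, -0.13, -1],
    [-0.9, 0.1, 0.7, 0, 0, 0, -1],
    [-0.9, 0.1, 0.7, 0, 0, 0, -1],
    [-0.9, 0.2, 0.7, 0, 0, 0, -1],
    [-0.9, 0.2, 0.7, 0, 0, 0, -1],
    [-0.9, 0.3, 0.7, 0, 0, 0, -1],
    [-0.9, 0.3, 0.7, 0, 0, 0, -1],
    [-0.5, 0.4, 0.6, 0, 0, 0, -1],
    [0, 0, 0, 0, 0, 0, -1]
  ]
}}

```text
time_s: 3.0
ee_pos: [0.529, -0.0829, 0.169]
tool_rot: [-0.563, 0.428, -0.426, 0.564]
force: [-1.0, 0.6, 0.1]
gripper_width: 0.0005
```

```bash
python3 -c "
from h import *
go(W(0,-.126,.125))
for n in('scene','top'):
  a=snap(n,f'pics/{n}1.png')
a=cv2.imread('pics/top1.png')[120:250,180:320];b=cv2.imread('pics/scene1.png')[120:250,200:320]
a=cv2.resize(a,(400,400*130//140));b=cv2.resize(b,(400,433))
o=np.zeros((433,800,3),np.uint8);o[:a.shape[0],:400]=a;o[:,400:]=b;cv2.imwrite('pics/m1.png',o)"
```

```text
t 3.0 p [ 0.529  -0.0829  0.169 ] tub 0.0021 -0.1124 F [-1.03  0.64  0.14] Ft [-0.83  0.88] grip 0.0
A [[0.27, -0.002, 0.963], [-0.963, 0.003, 0.27], [-0.003, -1.0, -0.001]]
shift units [ 0.55  1.76 -0.09]
turn units [ 0.    0.06 -0.02] unit/after turn [ 0.54  1.76 -0.09]
q7 0.13257998344128621
```

View pics/m1.png

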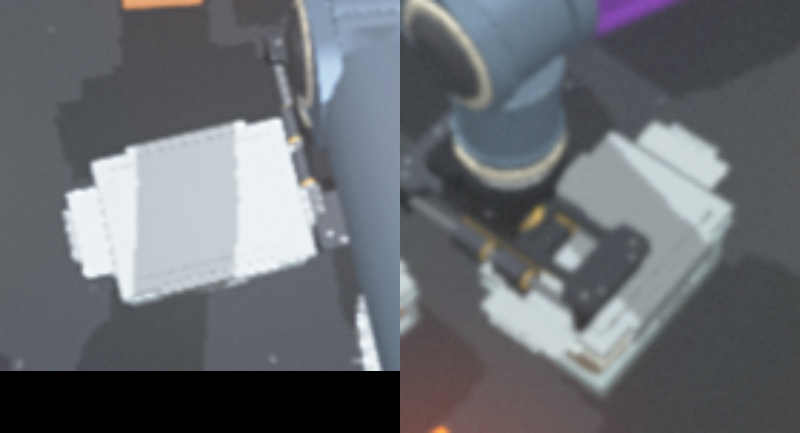

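The fingers are over the right flap at the middle of its width, with the jaw direction along the hinge. Next I'll lower them.

Request:
{"method": "play_rows", "body": {
  "steps": [
    [0.3, 0.6, -0.05, 0, 0.06, 0, -1],
    [0.25, 0.6, -0.05, 0, 0, 0, -1],
    [0, 0.6, 0, 0, 0, 0, -1],
    [0, 0.4, 0, 0, 0, 0, -1]
  ]
}}

```text
time_s: 3.5
ee_pos: [0.5288, -0.108, 0.112]
tool_rot: [0.56, -0.432, 0.434, -0.558]
force: [-0.6, 0.5, 0.7]
gripper_width: 0.0006
```

```bash
python3 -c "
from h import *
go(W(0,-.126,.06))"
```

```text
t 3.5 p [ 0.5288 -0.108   0.112 ] tub -0.0047 -0.1365 F [-0.64  0.5   0.75] Ft [-0.49  0.65] grip 0.001
A [[0.249, 0.001, 0.969], [-0.969, -0.004, 0.249], [0.004, -1.0, -0.0]]
shift units [-0.43  2.08  0.18]
turn units [ 0.   -0.09  0.03] unit/after turn [-0.42  2.08  0.19]
q7 0.10195767027961009
```

Request:
{"method": "play_rows", "body": {
  "steps": [
    [-0.4, 0, 0.15, 0, -0.09, 0, -1],
    [-0.05, 0.2, 0, 0, 0, 0, -1],
    [0, 0.3, 0, 0, 0, 0, -1],
    [0, 0.3, 0, 0, 0, 0, -1]
  ]
}}

```text
time_s: 3.9
ee_pos: [0.5291, -0.0975, 0.0897]
tool_rot: [0.562, -0.429, 0.431, -0.56]
force: [-0.8, 0.4, 0.7]
gripper_width: 0.0007
```

```bash
python3 -c "
from h import *
go(W(0,-.122,.06))"
```

```text
t 3.9 p [ 0.5291 -0.0975  0.0897] tub -0.0016 -0.1265 F [-0.81  0.43  0.68] Ft [-0.66  0.63] grip 0.001
A [[0.26, -0.0, 0.966], [-0.966, -0.004, 0.26], [0.004, -1.0, -0.001]]
shift units [-0.19  1.19  0.07]
turn units [ 0.01 -0.02  0.03] unit/after turn [-0.18  1.19  0.07]
q7 0.06952775241363761
```

Request:
{"method": "play_rows", "body": {
  "steps": [
    [0, 0.3, 0.03, 0, 0, 0, -1],
    [0, 0.3, 0.03, 0, 0, 0, -1],
    [0, 0.3, 0, 0, 0, 0, -1],
    [0, 0.25, 0, 0, 0, 0, -1],
    [0, 0, 0, 0, 0, 0, -1]
  ]
}}

```text
time_s: 4.4
ee_pos: [0.5309, -0.0974, 0.0578]
tool_rot: [0.563, -0.429, 0.431, -0.56]
force: [0.0, -0.7, -0.5]
gripper_width: 0.0006
```

```bash
python3 -c "
from h import *
go(W(0,-.122,.057))
for n in('scene','top'):
  a=snap(n,f'pics/{n}2.png')
b=cv2.imread('pics/scene2.png')[150:250,200:300]
cv2.imwrite('pics/m2.png',cv2.resize(b,(500,500),interpolation=2))"
```

```text
t 4.4 p [ 0.5309 -0.0974  0.0578] tub 0.0001 -0.1269 F [ 0.05 -0.74 -0.54] Ft [-0.15 -0.72] grip 0.001
A [[0.26, -0.0, 0.966], [-0.966, -0.005, 0.26], [0.004, -1.0, -0.001]]
shift units [-0.19  0.03 -0.  ]
turn units [ 0.01 -0.01  0.03] unit/after turn [-0.19  0.03 -0.  ]
q7 0.03664306615039112
```

View pics/m2.png

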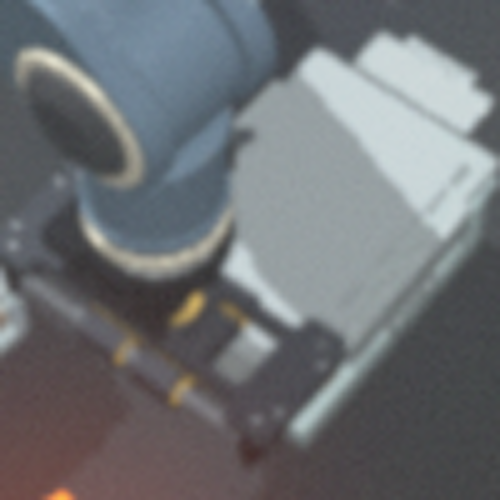

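The flap is folded down under the fingers. Next I'll push inward in small steps, watching the force.

Request:
{"method": "play_rows", "body": {
  "steps": [
    [-0.1, 0, 0, 0, 0, 0, -1],
    [-0.1, 0, 0, 0, 0, 0, -1],
    [-0.08, 0, 0, 0, 0, 0, -1]
  ]
}}

```text
time_s: 4.8
ee_pos: [0.5296, -0.0928, 0.0586]
tool_rot: [0.563, -0.428, 0.433, -0.559]
force: [1.3, -4.2, -2.6]
gripper_width: 0.0007
```

Request:
{"method": "play_rows", "body": {
  "steps": [
    [-0.08, 0, 0, 0, 0, 0, -1]
  ]
}}

```text
time_s: 4.9
ee_pos: [0.5291, -0.0916, 0.0587]
tool_rot: [0.563, -0.428, 0.433, -0.559]
force: [1.6, -3.1, -2.6]
gripper_width: 0.0005
```

Request:
{"method": "play_rows", "body": {
  "steps": [
    [-0.08, 0, 0, 0, 0, 0, -1]
  ]
}}

```text
time_s: 5.0
ee_pos: [0.5286, -0.0899, 0.0587]
tool_rot: [0.563, -0.428, 0.433, -0.559]
force: [0.3, -2.7, -2.2]
gripper_width: 0.0001
```

```bash
python3 -c "
from h import *
go(W(0,-.1135,.057))"
```

```text
t 5.0 p [ 0.5286 -0.0899  0.0587] tub -0.0001 -0.1191 F [ 0.3  -2.69 -2.16] Ft [-0.41 -2.67] grip 0.0
A [[0.257, 0.002, 0.966], [-0.966, -0.009, 0.258], [0.009, -1.0, -0.0]]
shift units [-0.22  0.07  0.  ]
turn units [ 0.   -0.03  0.06] unit/after turn [-0.22  0.07  0.01]
q7 0.015105761977161397
```

Request:
{"method": "play_rows", "body": {
  "steps": [
    [-0.08, 0, 0, 0, 0, 0, -1]
  ]
}}

```text
time_s: 5.1
ee_pos: [0.5279, -0.0877, 0.0587]
tool_rot: [0.563, -0.428, 0.433, -0.559]
force: [1.2, -1.0, -1.4]
gripper_width: 0.0004
```

Request:
{"method": "play_rows", "body": {
  "steps": [
    [-0.06, 0, 0, 0, 0, 0, -1]
  ]
}}

```text
time_s: 5.2
ee_pos: [0.5275, -0.0859, 0.0588]
tool_rot: [0.563, -0.428, 0.433, -0.559]
force: [1.4, -6.0, -2.1]
gripper_width: 0.0003
```

Request:
{"method": "play_rows", "body": {
  "steps": [
    [-0.06, 0, 0, 0, 0, 0, -1]
  ]
}}

```text
time_s: 5.3
ee_pos: [0.5274, -0.0857, 0.0589]
tool_rot: [0.563, -0.428, 0.434, -0.558]
force: [2.2, -7.8, -3.4]
gripper_width: 0.0004
```

```bash
python3 -c "
from h import *
go(W(0,-.1135,.057))"
```

```text
t 5.3 p [ 0.5274 -0.0857  0.0589] tub -0.0002 -0.1147 F [ 2.15 -7.82 -3.39] Ft [ 0.03 -8.11] grip 0.0
A [[0.258, 0.003, 0.966], [-0.966, -0.011, 0.258], [0.011, -1.0, -0.0]]
shift units [-0.05  0.08  0.01]
turn units [ 0.   -0.03  0.08] unit/after turn [-0.05  0.08  0.01]
q7 0.0049850262665232774
```

The force dropped to 1 N and then rose steeply at y_t = -0.115, which looks like a snap followed by the stop. I'll retreat and check.

Request:
{"method": "play_rows", "body": {
  "steps": [
    [0.3, 0, 0, 0, 0, 0, -1],
    [0.8, 0, 0, 0, 0, 0, -1],
    [0.4, -0.8, 0, 0, 0, 0, -1],
    [0, -1, 0, 0, 0, 0, -1],
    [0, -1, 0, 0, 0, 0, -1],
    [0, -1, 0, 0, 0, 0, -1],
    [0, -0.5, 0.9, 0, 0, 0, -1],
    [0, 0, 0.9, 0, 0, 0, -1],
    [0, 0, 0.9, 0, 0, 0, -1]
  ]
}}

```text
time_s: 6.2
ee_pos: [0.6014, -0.0972, 0.1725]
tool_rot: [-0.561, 0.431, -0.43, 0.561]
force: [-0.2, -0.7, -0.2]
gripper_width: 0.0004
```

```bash
python3 -c "
from h import *
go(W(0,.128,.125))
for n in('scene','top'):
  a=snap(n,f'pics/{n}3.png')
a=cv2.imread('pics/top3.png')[140:250,190:310];b=cv2.imread('pics/scene3.png')[140:250,200:320]
a=cv2.resize(a,(400,367));b=cv2.resize(b,(400,367))
cv2.imwrite('pics/m3.png',np.hstack([a,b]))"
```

```text
t 6.2 p [ 0.6014 -0.0972  0.1725] tub 0.0682 -0.1452 F [-0.16 -0.65 -0.18] Ft [-0.32 -0.59] grip 0.0
A [[0.26, -0.001, 0.966], [-0.966, 0.001, 0.26], [-0.001, -1.0, -0.001]]
shift units [-10.92   1.91  -2.75]
turn units [ 0.   -0.02 -0.01] unit/after turn [-10.93   1.9   -2.73]
q7 0.11326402659081923
```

View pics/m3.png

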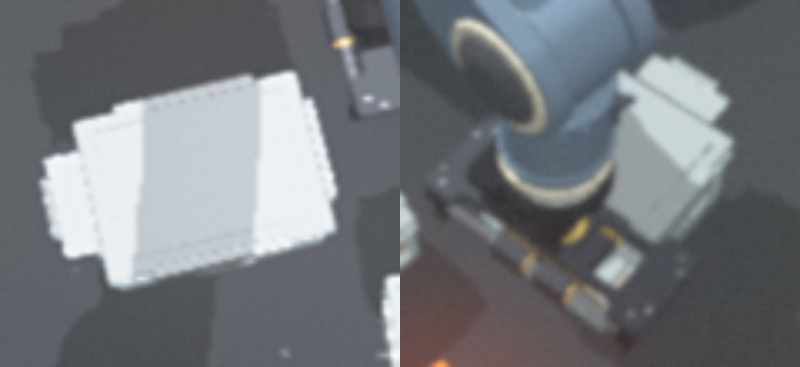

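In the top view the right flap is down; only a thin strip shows at crop (325,150). Now to the left end.

Request:
{"method": "play_rows", "body": {
  "steps": [
    [-1, 0, -0.28, 0, 0, 0, -1],
    [-1, 0, -0.28, 0, 0, 0, -1],
    [-1, 0, -0.28, 0, 0, 0, -1],
    [-1, 0, -0.28, 0, 0, 0, -1],
    [-1, 0, -0.28, 0, 0, 0, -1],
    [-1, 0, -0.28, 0, 0, 0, -1],
    [-1, 0, -0.28, 0, 0, 0, -1],
    [-1, 0, -0.28, 0, 0, 0, -1],
    [-1, 0, -0.28, 0, 0, 0, -1],
    [-0.5, 0, 0, 0, 0, 0, -1]
  ]
}}

```text
time_s: 7.3
ee_pos: [0.4669, 0.1256, 0.1718]
tool_rot: [0.562, -0.435, 0.425, -0.561]
force: [-0.7, -0.2, 0.3]
gripper_width: 0.0001
```

```bash
python3 -c "
from h import *
go(W(0,.126,.115))
a=snap('top','pics/top4.png'); snap('scene','pics/scene4.png')
b=cv2.imread('pics/scene4.png')[140:250,200:320]
cv2.imwrite('pics/m4.png',cv2.resize(b,(600,550),interpolation=2))"
```

```text
t 7.3 p [0.4669 0.1256 0.1718] tub -0.0032 0.1051 F [-0.73 -0.18  0.31] Ft [-0.75  0.01] grip 0.0
A [[0.261, -0.011, 0.965], [-0.965, 0.008, 0.261], [-0.01, -1.0, -0.008]]
shift units [-0.81  2.28  0.14]
turn units [ 0.06 -0.01 -0.07] unit/after turn [-0.83  2.27  0.13]
q7 -0.2869537207687253
```

View pics/m4.png

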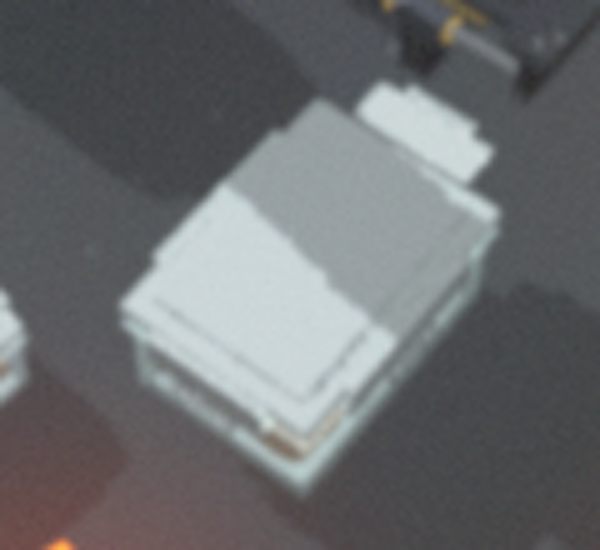

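The right flap stays shut (crop 150-300, 320-420) and the tub hasn't moved noticeably. The left flap is level, at crop (430,130).

Request:
{"method": "play_rows", "body": {
  "steps": [
    [-0.5, 0.6, 0.1, 0.06, 0, -0.07, -1],
    [-0.3, 0.6, 0, 0, 0, 0, -1],
    [0, 0.6, 0, 0, 0, 0, -1],
    [0, 0.3, 0, 0, 0, 0, -1]
  ]
}}

```text
time_s: 7.8
ee_pos: [0.47, 0.1412, 0.1188]
tool_rot: [-0.559, 0.43, -0.434, 0.561]
force: [0.6, -1.0, -0.7]
gripper_width: 0.0005
```

```bash
python3 -c "
from h import *
go(W(0,.126,.06))"
```

```text
t 7.8 p [0.47   0.1412 0.1188] tub 0.004 0.1194 F [ 0.59 -0.97 -0.69] Ft [ 0.31 -1.09] grip 0.0
A [[0.254, 0.007, 0.967], [-0.967, -0.001, 0.254], [0.003, -1.0, 0.006]]
shift units [-0.27  2.35 -0.17]
turn units [-0.04 -0.06  0.02] unit/after turn [-0.27  2.35 -0.16]
q7 -0.4120786184940613
```

Request:
{"method": "play_rows", "body": {
  "steps": [
    [-0.28, 0, -0.15, -0.04, -0.06, 0.02, -1],
    [-0.05, 0.3, 0, 0, 0, 0, -1],
    [0, 0.3, 0, 0, 0, 0, -1],
    [0, 0.3, 0, 0, 0, 0, -1],
    [0, 0.3, 0, 0, 0, 0, -1]
  ]
}}

```text
time_s: 8.3
ee_pos: [0.4663, 0.1468, 0.0876]
tool_rot: [-0.56, 0.43, -0.431, 0.561]
force: [0.2, -0.6, 2.3]
gripper_width: 0.0005
```

```bash
python3 -c "
from h import *
go(W(0,.126,.058))"
```

```text
t 8.3 p [0.4663 0.1468 0.0876] tub 0.0018 0.1258 F [ 0.23 -0.58  2.3 ] Ft [ 0.07 -0.62] grip 0.0
A [[0.259, 0.002, 0.966], [-0.966, 0.001, 0.259], [-0.0, -1.0, 0.002]]
shift units [-0.01  1.19 -0.07]
turn units [-0.01 -0.03 -0.  ] unit/after turn [-0.01  1.19 -0.07]
q7 -0.45881848045537704
```

Request:
{"method": "play_rows", "body": {
  "steps": [
    [0, 0.3, -0.04, 0, 0, 0, -1],
    [0, 0.3, -0.03, 0, 0, 0, -1],
    [0, 0.3, 0, 0, 0, 0, -1],
    [0, 0.25, 0, 0, 0, 0, -1],
    [0, 0, 0, 0, 0, 0, -1]
  ]
}}

```text
time_s: 8.8
ee_pos: [0.4642, 0.1464, 0.0554]
tool_rot: [-0.561, 0.43, -0.43, 0.561]
force: [0.0, 0.2, 0.8]
gripper_width: 0.0003
```

```bash
python3 -c "
from h import *
go(W(0,.115,.058))"
```

```text
t 8.8 p [0.4642 0.1464 0.0554] tub -0.0003 0.1259 F [0.02 0.19 0.82] Ft [0.07 0.18] grip 0.0
A [[0.259, 0.001, 0.966], [-0.966, 0.001, 0.259], [-0.001, -1.0, 0.001]]
shift units [ 0.44 -0.11  0.01]
turn units [-0.   -0.02 -0.  ] unit/after turn [ 0.44 -0.11  0.01]
q7 -0.5037963180580659
```

Request:
{"method": "play_rows", "body": {
  "steps": [
    [0.1, -0.08, 0, 0, 0, 0, -1],
    [0.1, 0, 0, 0, 0, 0, -1]
  ]
}}

```text
time_s: 9.0
ee_pos: [0.4647, 0.1431, 0.057]
tool_rot: [-0.561, 0.431, -0.429, 0.562]
force: [0.2, 3.9, -2.8]
gripper_width: 0.0005
```

Request:
{"method": "play_rows", "body": {
  "steps": [
    [0.08, 0, 0, 0, 0, 0, -1]
  ]
}}

```text
time_s: 9.1
ee_pos: [0.465, 0.1419, 0.057]
tool_rot: [-0.56, 0.431, -0.429, 0.563]
force: [-1.2, 4.0, -2.0]
gripper_width: 0.0006
```

Request:
{"method": "play_rows", "body": {
  "steps": [
    [0.08, 0, 0, 0, 0, 0, -1]
  ]
}}

```text
time_s: 9.2
ee_pos: [0.4654, 0.1404, 0.0571]
tool_rot: [-0.56, 0.431, -0.428, 0.563]
force: [-0.8, 2.8, -1.7]
gripper_width: 0.0004
```

Request:
{"method": "play_rows", "body": {
  "steps": [
    [0.08, 0, 0, 0, 0, 0, -1]
  ]
}}

```text
time_s: 9.3
ee_pos: [0.466, 0.1382, 0.0572]
tool_rot: [-0.56, 0.431, -0.428, 0.563]
force: [-1.0, 1.0, -1.2]
gripper_width: 0.0008
```

```bash
python3 -c "
from h import *
go(W(0,.115,.058))"
```

```text
t 9.3 p [0.466  0.1382 0.0572] tub -0.0007 0.1175 F [-1.01  1.02 -1.22] Ft [-0.7   1.25] grip 0.001
A [[0.261, -0.0, 0.965], [-0.965, 0.005, 0.261], [-0.005, -1.0, 0.001]]
shift units [ 0.1  -0.03  0.03]
turn units [-0.01 -0.01 -0.03] unit/after turn [ 0.1  -0.03  0.03]
q7 -0.4758097220168363
```

This is the same force pattern as the right side. I'll press a little further to the stop.

Request:
{"method": "play_rows", "body": {
  "steps": [
    [0.06, 0, 0, 0, 0, 0, -1]
  ]
}}

```text
time_s: 9.4
ee_pos: [0.4666, 0.1361, 0.0573]
tool_rot: [-0.56, 0.431, -0.429, 0.563]
force: [-1.2, 4.6, -2.1]
gripper_width: 0.0002
```

Request:
{"method": "play_rows", "body": {
  "steps": [
    [0.06, 0, 0, 0, 0, 0, -1]
  ]
}}

```text
time_s: 9.5
ee_pos: [0.4667, 0.1358, 0.0574]
tool_rot: [-0.56, 0.431, -0.428, 0.563]
force: [-3.0, 9.4, -3.6]
gripper_width: 0.0003
```

Request:
{"method": "play_rows", "body": {
  "steps": [
    [-0.3, 0, 0, 0, 0, 0, -1],
    [-0.8, 0, 0, 0, 0, 0, -1],
    [-0.2, -0.8, 0, 0, 0, 0, -1],
    [0, -1, 0, 0, 0, 0, -1],
    [0, -1, 0, 0, 0, 0, -1],
    [0, -1, 0, 0, 0, 0, -1],
    [-1, -0.5, 0, 0, 0, 0, -1],
    [-1, 0, 0, 0, 0, 0, -1],
    [-1, 0, 0, 0, 0, 0, -1],
    [-1, 0, 0, 0, 0, 0, -1]
  ]
}}

```text
time_s: 10.5
ee_pos: [0.4373, 0.2559, 0.1714]
tool_rot: [0.56, -0.43, 0.438, -0.557]
force: [-1.2, 0.6, -0.5]
gripper_width: 0.0003
```

Request:
{"method": "play_rows", "body": {
  "steps": [
    [-1, 0, 0, 0, 0, 0, -1],
    [-1, 0, 0, 0, 0, 0, -1],
    [0, 0, 0, 0, 0, 0, -1]
  ]
}}

```text
time_s: 10.8
ee_pos: [0.4248, 0.3077, 0.1722]
tool_rot: [0.56, -0.428, 0.439, -0.558]
force: [-0.5, -0.2, 0.8]
gripper_width: 0.0003
```

```bash
python3 -c "
from h import *
go(W(0,.115,.058))
for n in('scene','top'):
  a=snap(n,f'pics/{n}5.png')
a=cv2.imread('pics/top5.png')[140:250,190:310];b=cv2.imread('pics/scene5.png')[140:250,200:320]
a=cv2.resize(a,(400,367));b=cv2.resize(b,(400,367))
cv2.imwrite('pics/m5.png',np.hstack([a,b]))
for n in('top','scene'):
    d=dict(np.load(f'pics/{n}5.npz'))
    p=np.array([P(d,u,v) for v in range(145,245) for u in range(195,310) if d['z_map'][v,u]>0]);q=p[:,:2]-C;x=q@X;y=q@Y
    for b in list(np.arange(-.134,-.085,.004))+list(np.arange(.086,.134,.004)):
        m=(abs(x)<.03)&(y>b)&(y<=b+.004)
        if m.any():print(n,round(b+.002,3),m.sum(),np.percentile(p[m,2],[10,50,90]).round(3))
    l=p[(p[:,2]>.093)&(p[:,2]<.115)];print(cv2.minAreaRect(l[:,:2].astype(np.float32)))
"
```

```text
t 10.8 p [0.4248 0.3077 0.1722] tub 0.0039 0.2919 F [-0.48 -0.18  0.75] Ft [-0.51 -0.05] grip 0.0
A [[0.249, 0.01, 0.969], [-0.969, -0.012, 0.249], [0.014, -1.0, 0.007]]
shift units [ 7.01  4.67 -0.09]
turn units [-0.05 -0.09  0.1 ] unit/after turn [ 7.08  4.57 -0.16]
q7 -0.7425518956589668
top -0.132 25 [-0.002  0.     0.002]
top -0.128 29 [-0.003  0.     0.003]
top -0.124 26 [-0.004  0.001  0.004]
top -0.12 29 [-0.003 -0.001  0.002]
top -0.116 25 [-0.002 -0.     0.004]
top -0.112 8 [-0.001  0.001  0.004]
top -0.1 21 [0.095 0.099 0.1  ]
top -0.096 34 [0.096 0.098 0.101]
top -0.092 29 [0.094 0.098 0.102]
top -0.088 30 [0.096 0.098 0.101]
top -0.084 32 [0.095 0.098 0.1  ]
top 0.088 29 [0.096 0.098 0.1  ]
top 0.092 33 [0.095 0.097 0.099]
top 0.096 33 [0.094 0.097 0.1  ]
top 0.1 31 [0.095 0.098 0.101]
top 0.104 15 [0.064 0.07  0.097]
top 0.108 6 [0.    0.002 0.004]
top 0.112 28 [-0.003  0.001  0.003]
top 0.116 28 [-0.003 -0.     0.004]
top 0.12 28 [-0.002  0.001  0.003]
top 0.124 26 [-0.003  0.001  0.003]
top 0.128 27 [-0.003  0.     0.003]
top 0.132 27 [-0.002  0.     0.003]
top 0.136 
[... 204 characters left out ...]
  0.003]
scene -0.124 25 [-0.002  0.     0.003]
scene -0.12 24 [-0.002  0.     0.004]
scene -0.116 28 [-0.002  0.001  0.003]
scene -0.112 22 [-0.002  0.001  0.003]
scene -0.108 23 [-0.001  0.001  0.004]
scene -0.104 84 [0.    0.069 0.093]
scene -0.1 88 [0.    0.086 0.1  ]
scene -0.096 49 [-0.001  0.096  0.101]
scene -0.092 73 [0.    0.023 0.1  ]
scene -0.088 66 [0.003 0.021 0.099]
scene -0.084 26 [0.096 0.098 0.1  ]
scene 0.088 25 [0.097 0.099 0.101]
scene 0.092 12 [0.096 0.099 0.101]
scene 0.096 25 [0.095 0.097 0.1  ]
scene 0.1 21 [0.094 0.099 0.1  ]
scene 0.104 4 [0.097 0.097 0.097]
((0.4988209903240204, 0.025466546416282654), (0.14972661435604095, 0.20610922574996948), 15.211204528808594)
```

View pics/m5.png

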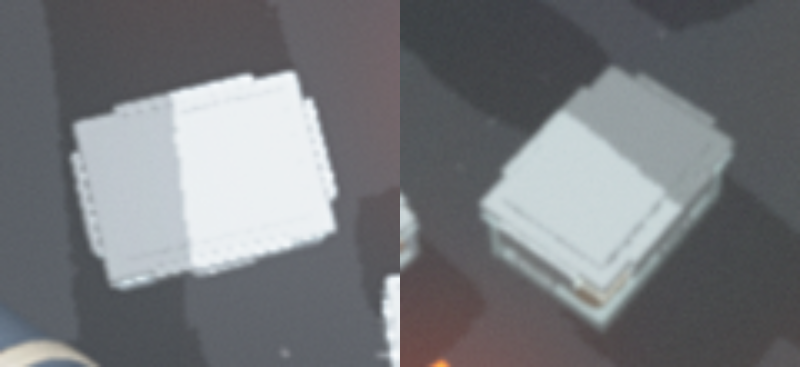

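View pics/scene5.png

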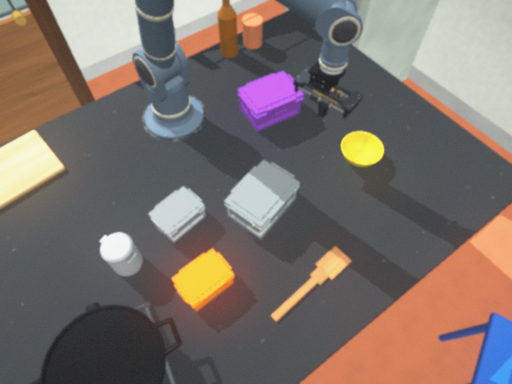

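Both flaps hang shut with nothing touching them: in the top view only thin strips show at crop (85,200) and (322,150). The tub and its neighbours look unmoved, so I'm handing in.

```bash
python3 -c "
from h import *
print(r.finish_job())"
```

```text
the job is handed in; nothing more can be done
None
```

I closed both end flaps of the larger grey tub, and the job is handed in after about 11 s of the 42 s allowed. With the gripper shut, I folded each flap down from above and pressed it in at its lower edge, the right one first and then the left.

- **Snap:** On each side the push force rose to about 4 N, dropped to about 1 N as the flap snapped, then rose steeply at the stop.
- **Flaps stay shut:** With the arm clear, the depth images show both tab edges about 104 mm from the tub's centre at about 70 mm height. That matches the shut position, and neither flap had sprung back.
- **Tub position:** It stayed flat and within the roughly 2 mm measuring accuracy of where it started. The final press briefly reached about 8 N on the right and 10 N on the left. That is above the 6 N at which it might slide, but I saw no shift.
- **Other objects:** The canister, bowl, spatula and look-alike tubs look unmoved in the final picture. I did not measure their positions.

No check failed or disagreed.

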